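# Stack two lidded print cases on the docking plate and clip them to its pin

## Robot

A 7-joint arm with a two-finger parallel gripper is mounted at the origin on the work surface. World frame = base frame: x ahead of the robot, y to its left, z up, the work surface at z = 0. Lengths are in m, angles in rad, forces in N, time in s.
With the tool pointing down it reaches from about 0.35 to 0.9 m from the base axis. Payload 19.9 kg.
Tool frame: the origin (TCP) lies between the finger pads; the fingertips stand 11 mm ahead of it and the grasp point (between the pads) lies 8 mm behind it; z points along the fingers, y is the direction in which the jaws open and shut (so a half turn about z gives the same grasp; the last joint's range is limited). The gripper opens to 94 mm and grips with 3 to 60 N. Pads are 16 mm wide; open, the fingers measure 119 mm over their backs; the gripper's body (75 mm by 177 mm) begins 78 mm behind the grasp point.
Start: joints at [-1.161, 0.417, -0.01, 1.614, 0.005, 1.111, -0.053], TCP at [0.272, 0.563, 0.216] pointing down, gripper open.
Joint ranges: [-2.81, 2.81], [-0.39, 2.02], [-1.27, 1.25], [0.06, 2.57], [-1.19, 4.33], [0.19, 2], [-2.82, 2.82]. Speed limits (rad/s): [1.89, 1.89, 2.39, 2.39, 3.01, 3.01, 3.01].

## Interface

Orientations are given as a unit quaternion [w, x, y, z].
In Python, from plant import r, eyes gives the robot as it stands.
- The arm moves only by the tool step_arm, never from a script. Its argument "rows" is a list of rows, each a list of 3 entries, a list of its own where there are three numbers: the shift along the tool's x, y, z each as a share of 100 mm, from -1 to 1, then the turn, a rotation vector about the tool's x, y, z each as a share of 1.5 rad, from -1 to 1, then the opening, from 0 (shut) to 1 (fully open). In form: [[[tx, ty, tz], [ax, ay, az], jaw], ...]. A call has 1 to 12 rows; each row is the pose to reach, as a shift and turn from the pose commanded when the call began, along the tool's axes at that moment; what a row does not reach only later rows make up. A row lasts 1/10 s, in which the tool goes at most 50 mm and 8.59 degrees, less where a joint would pass 70% of its speed; a pose out of reach is approached as far as the arm can. A call with a number of a shift or a turn outside -1 to 1 is refused whole. A call with a gripper value outside its range is refused whole. The fingers move at their own pace and stop on an object; the grip force is fixed at half the most. Time passes only in rows, so rows that repeat a pose let the fingers close. It gives the time, the measured TCP pose, the force and the opening at its end, in the units of the state.
- r.state(): the state, without advancing time (a new reading comes with each control period).
- eyes.get_image(name): name is "scene" or "side" or "wrist"; returns (picture, depth): 480x640x3 uint8, red, green, blue; 480x640 float32, m along the optical axis (not along the pixel's ray), 0 where there is no reading.
- eyes.camera_params(name): a dict with "fx", "fy", "cx", "cy" (pixels), "rvec" (rotation vector, rad) and "tvec" (3), from world to camera coordinates, as OpenCV has them. Camera axes: x right, y down, z forward; pixel columns grow to the right and rows downward; lengths in m; the calibration is good to about 2 mm. A picture is of the moment at which its call begins: read the wrist's pose just before it. camera_params takes no time and is no camera call; for the wrist camera it gives the pose at the moment of the call.
- r.sign_off(): hands the job in, once; it reports no verdict.
The state is a dict: "time": time; "joint_positions": joint angles; "qd": joint speeds; "joint_efforts": joint torques, N m; "tcp_pos": TCP position; "ee_rot": TCP orientation; "force": force on the tool from outside, world axes, zero at the start; "ft_torque": the same for the moment, N m; "width": finger opening in m.
Only numpy, scipy, OpenCV 4.12 (cv2) and the standard library are available. Lean on these libraries where they do the work, as an engineer would, in place of code of your own. Each camera call takes 0.05 s, during which the arm holds its last target. There are 200 camera calls.

## Task

Stack the two lugged print cases on the black docking plate for transport, the deep one first and the shallow one on top of it, each fully home over the lugs below with its fork astride the steel pin. Then slide the hairpin clip's straight leg through the hole in the pin until its sprung leg snaps over and hugs the shank, and let go. Keep the cases upright and leave everything else on the bench where it is.

Things in the scene. Friction and masses are not known exactly. Their poses are not given: they have to be found in the camera images.
- dock: fixed black plate 172 x 90 x 16 (own x -64 to +108). On it the same lugs as on the lids (10 high: 24 x 34 at own x=+28, 24 x 20 at x=-28) and at x=+78, y=0 an upright steel pin, 18 across, top 104 above the table. A case seats with its x along the dock's x, its origin 16 above the dock's and in line with it. Origin: on the table under the middle of the lug pair; z up.
- pin_hole (a point): centre of the cross hole through the dock's pin, 88 above the table, axes as the dock's. The hole runs along the dock's y, is 8 wide and 8 high, open at both ends. With both cases stacked the hole's centre is 6 above the top of the upper case's fork prongs.
- deep: rigid shut white case with grey lid, the taller one: 104 (own x) x 60 (y) x 60 to the lid's top, plain sides. On the lid two lugs 10 high: 24 x 34 (x by y) at x=+28, 24 x 20 at x=-28. Two matching recesses under it, 12 deep, 2.5 larger all round, so it seats one way round only. The next case's origin comes 60 above this one's. About 320 g (0.8 to 1.4 times). Origin: centre of underside, fork not counted; z up.
- deep_fork (a point): middle of the gap of the deep case's fork: two prongs flush with the underside, at its +x end, each 8 wide, 6 thick, 40 long (own x 51 to 91), 26 apart. This point is at own x=+78, 3 above the underside; it lies on the pin's axis when the case is seated.
- shallow: rigid shut white case with grey lid, the less tall one: 104 (own x) x 60 (y) x 40 to the lid's top, plain sides. On the lid two lugs 10 high: 24 x 34 (x by y) at x=+28, 24 x 20 at x=-28. Two matching recesses under it, 12 deep, 2.5 larger all round, so it seats one way round only. About 240 g (0.8 to 1.4 times). Origin: centre of underside, fork not counted; z up.
- shallow_fork (a point): middle of the gap of the shallow case's fork: two prongs flush with the underside, at its +x end, each 8 wide, 6 thick, 40 long (own x 51 to 91), 26 apart. This point is at own x=+78, 3 above the underside; it lies on the pin's axis when the case is seated.
- clip: hairpin clip of 4 mm steel wire with a black grip block 30 (x) x 20 (y) x 22 high, lying on the block. Two legs leave the block's front towards own +x, 11 above its underside: the straight leg along y=0 goes through the pin's hole, the sprung leg beside it at +y passes outside the pin. Released in the hole, its block sags about 0.25 rad. About 68 g. Origin: centre of the block's underside; z up.
- clip_tip (a point): tip of the clip's straight leg: own x=75, y=0, 11 above the block's underside; axes as the clip's.
- clip_hug (a point): point of the clip that comes to the hole's centre when home (within 6 along the clip): own x=45, y=-1.5, z=11. Here the sprung leg bulges outward to y=9 round the shank; it starts at x=15, y=8, narrows to y=5 at x=54 and flares out to y=13 at its end, x=66.
- clip_leg (a joint): angle by which the clip's sprung leg is spread away from the straight leg (rad): 0 relaxed, up to 0.35. It must spread about 0.1 to ride over the pin, which takes a push of a few newtons (under 10) along the clip, and springs back towards 0 (under 0.07) when the bulge hugs the shank.
- spatula: loose spatula about 180 long lying on the table; leave alone. Origin: centre of its underside.
- print: small loose printed part on a round clear raft, 52 across, 40 high; leave alone. Origin: centre of underside.
- plainbox: plain square lidded box, 78 x 78 x 44, no lugs, no fork; leave alone. Origin: centre of underside.
- brush: loose brush, 170 long, lying on the table; leave alone. Origin: centre of underside.
Mind the look-alikes: they are no part of the job. Of the things that look like the clip, the smaller one is meant.

How it is judged:
On the way, in this order (a step that is already met when the one before it is completed fails the run):
1. the deep case is seated on the docking plate's lugs, fork astride the pin (z of deep in the frame of dock between 0.013 and 0.019 m and x of deep in the frame of dock between -0.006 and 0.006 m and y of deep in the frame of dock between -0.006 and 0.006 m and horizontal distance between deep_fork and pin_hole below 0.009 m and angle between deep's own z axis and vertical below 0.06 rad), for 0.2 s.
2. the shallow case is seated on the deep case's lugs, fork astride the pin (all of step 1 and z of shallow in the frame of deep between 0.057 and 0.063 m and x of shallow in the frame of deep between -0.006 and 0.006 m and y of shallow in the frame of deep between -0.006 and 0.006 m and horizontal distance between shallow_fork and pin_hole below 0.009 m and angle between shallow's own z axis and vertical below 0.06 rad), for 0.2 s.
3. the clip's straight leg is through the hole of the pin (all of step 2 and x of pin_hole in the frame of clip between 0 and 0.068 m and y of pin_hole in the frame of clip between -0.006 and 0.006 m and z of pin_hole in the frame of clip between 0.005 and 0.017 m), for 0.1 s.
At the end, for the whole second after the job is handed in: Deep case on the dock, shallow on deep: each within 6 mm sideways, 3 mm in height, 0.06 rad tilt, fork within 9 mm of the pin axis. Hole 39-51 mm ahead of the clip origin, within 6 mm of the straight leg; sprung leg under 0.07 rad, clip tilt under 0.4 rad. All at rest (all of step 2 and x of pin_hole in the frame of clip between 0.039 and 0.051 m and y of pin_hole in the frame of clip between -0.006 and 0.006 m and z of pin_hole in the frame of clip between 0.005 and 0.017 m and value of joint clip_leg below 0.07 rad and angle between clip's own z axis and vertical below 0.4 rad and linear speed of each of deep, shallow, clip below 0.02 m/s); the robot touches nothing.
It fails at once if a case is tipped by more than 0.5 rad (angle between any of deep, shallow's own z axis and vertical above 0.5 rad).
It fails at once if a bystander is moved by more than 40 mm (distance of any of spatula, print, plainbox, brush from where it was at the start of the episode above 0.04 m).
It also fails if it takes over 72 s, if anything falls off the work surface, if the arm or the gripper's body presses on something with over 40 N, if the wrist force passes 120 N, or if a joint passes its speed limit or range.

## Working session

There is one attempt and no reset: what is moved stays moved. The work goes in short steps, Python scripts to look and compute and a tool call to move; the robot and the scene stay as the last step left them, time stands still between calls to the robot, and variables do not carry over. Pictures are saved under pics/ and viewed, about 8 in all and at most 12, crops included, and the job is handed in when it is done.

Besides the shell and the picture viewer there is one more tool, called after "Request:" as name(argument=value, ...), one argument or row to a line, values as JSON. step_arm: Moves the arm, as the interface text tells. Shift numbers are shares of 100 mm and turn numbers shares of 1.5 rad, none past 1 either way. Its arguments: {"type":"object","properties":{"rows":{"type":"array","items":{"type":"array"}}},"required":["rows"]}

```bash
ls; mkdir -p pics; cat > h.py <<'E'
import numpy as np, cv2
from scipy.spatial.transform import Rotation as R
from plant import r, eyes
def shot(name):
    p=eyes.camera_params(name); im,d=eyes.get_image(name); return im,d,p
def cloud(d,p):
    v,u=np.mgrid[:480,:640]
    c=np.stack([(u-p['cx'])/p['fx']*d,(v-p['cy'])/p['fy']*d,d],-1)
    Rm=cv2.Rodrigues(np.array(p['rvec'],float))[0]
    return (c-np.array(p['tvec']).ravel())@Rm   # world
def proj(pts,p):
    K=np.array([[p['fx'],0,p['cx']],[0,p['fy'],p['cy']],[0,0,1.]])
    return cv2.projectPoints(np.array(pts,float).reshape(-1,3),np.array(p['rvec'],float),np.array(p['tvec'],float),K,None)[0].reshape(-1,2)
def save(n,im): cv2.imwrite('pics/'+n+'.png',im[...,::-1])
E
python3 - <<'E'
from h import *
print(r.state())
ims=[]
for n in('scene','side'):
    im,d,p=shot(n); np.savez('/tmp/'+n,im=im,d=d,**{k:np.array(v) for k,v in p.items()}); save(n,im); print(n,p, (d>0).mean())
E
```

```text
pics
{'time': 0.0, 'joint_positions': array([-1.16149946,  0.41795901, -0.0103131 ,  1.61415512,  0.00470188,
        1.11065588, -0.05298219]), 'qd': array([ 2.94082564e-04, -6.74695426e-04, -8.52345622e-05,  1.76299684e-03,
       -1.52091280e-04, -5.12522106e-04,  1.20258652e-03]), 'joint_efforts': array([-4.59827170e-04, -8.51248527e+01,  6.38129376e-01, -4.26014650e+01,
       -4.89755964e-02,  1.85181579e-02,  5.86890451e-05]), 'tcp_pos': array([0.27215779, 0.56225283, 0.21584257]), 'ee_rot': array([-8.68782801e-05,  2.23477130e-01,  9.74709003e-01, -5.70183881e-04]), 'force': array([-0.31244397,  0.20418451, -0.08386214]), 'ft_torque': array([ 0.04985015, -0.00399312, -0.0248643 ]), 'width': 0.09422086612283612}
scene {'fx': 446.91201211399766, 'fy': 446.91201211399766, 'cx': 313.3147496433422, 'cy': 236.05309352012196, 'rvec': array([ 1.92681076,  1.92756731, -0.52415819]), 'tvec': array([ 0.04818083, -0.3765104 ,  1.24865265])} 0.9960188802083333
side {'fx': 433.04654869913713, 'fy': 433.04654869913713, 'cx': 319.87884361388257, 'cy': 244.7876750203373, 'rvec': array([ 2.26671568, -0.05356981,  0.02950429]), 'tvec': array([-0.47573455,  0.06104298,  0.98611568])} 0.9962434895833333
```

View pics/scene.png

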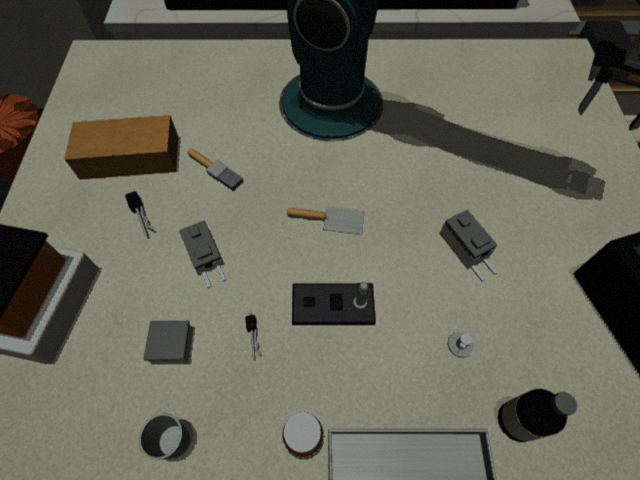

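View pics/side.png

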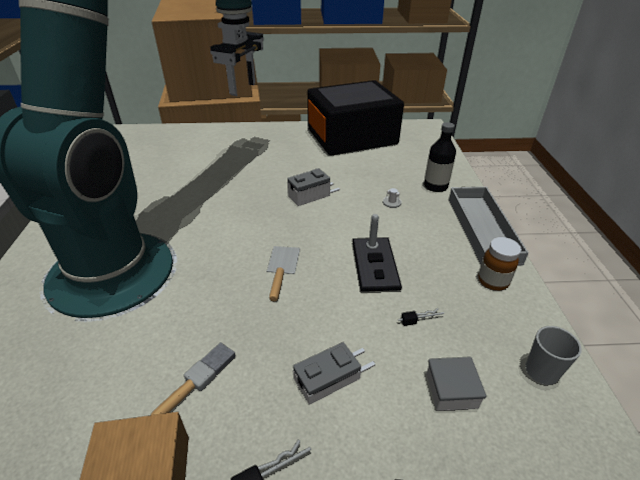

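The scene view shows one case at (200,248) and another at (468,240). The dock is at (333,303) with its pin at (362,295), and the clip candidates are at (252,335) and (137,210). Next I'll measure heights and poses from depth.

```bash
cat > m.py <<'E'
from h import *
for n in('scene','side'):
    z=np.load('/tmp/'+n+'.npz'); p={k:z[k] for k in z.files}; P=cloud(z['d'],p); im=z['im']
    x,y,h=P[...,0],P[...,1],P[...,2]
    roi=(x>.25)&(x<1.0)&(abs(y)<.6)
    print(n,'table z',np.median(h[roi&(abs(h)<.02)]))
    m=(roi&(h>.007)&(h<.13)).astype(np.uint8)
    nl,lab,st,_=cv2.connectedComponentsWithStats(m,connectivity=8)
    for i in range(1,nl):
        if st[i,4]<60: continue
        q=P[lab==i]; hi=np.percentile(q[:,2],[50,90,98])
        (c,s,a)=cv2.minAreaRect(q[:,:2].astype(np.float32))
        print(i,st[i],'c',np.round(c,3),'size',np.round(s,3),'ang',round(a,1),'h',np.round(hi,3),im[lab==i].mean(0).round())
E
python3 m.py
```

```text
scene table z -0.001454427038686826
1 [  78  151   94   27 1760] c [ 0.253 -0.502] size [0.021 0.198] ang 5.0 h [0.05  0.078 0.08 ] [44. 31. 15.]
8 [206 168  37  21 447] c [ 0.267 -0.267] size [0.091 0.042] ang 53.7 h [0.016 0.019 0.02 ] [73. 75. 73.]
10 [125 191  29  46 376] c [ 0.381 -0.456] size [0.135 0.029] ang 29.6 h [0.021 0.03  0.032] [44. 46. 43.]
11 [287 208  40  12 302] c [ 0.381 -0.064] size [0.092 0.021] ang 79.6 h [0.015 0.019 0.02 ] [109.  83.  47.]
12 [ 441  210   57   58 1842] c [0.461 0.294] size [0.107 0.064] ang 27.8 h [0.057 0.067 0.069] [55. 57. 53.]
13 [ 179  221   44   53 1320] c [ 0.476 -0.297] size [0.107 0.06 ] ang 26.6 h [0.039 0.048 0.05 ] [62. 64. 61.]
14 [   2  247   96  117 5672] c [ 0.618 -0.575] size [0.072 0.219] ang 78.4 h [0.077 0.113 0.127] [61. 57. 51.]
15 [ 575  246   65  127 3852] c [0.637 0.55 ] size [0.226 0.012] ang 15.5 h [0.062 0.114 0.127] [3. 3. 3.]
25 [ 292  282   84   43 3370] c [ 0.606 -0.006] size [0.09  0.172] ang 0.2 h [0.015 0.024 0.095] [33. 33. 33.]
28 [246 313  15  47 270] c [ 0.673 -0.17 ] size [0.096 0.02 ] ang 11.0 h [0.016
[... 1556 characters left out ...]
g 11.5 h [0.015 0.023 0.024] [62. 64. 64.]
75 [ 526  326   55   57 2235] c [ 0.865 -0.302] size [0.072 0.07 ] ang 55.1 h [0.06  0.084 0.086] [65. 67. 67.]
76 [197 342  38  48 838] c [ 0.264 -0.27 ] size [0.089 0.041] ang 53.1 h [0.018 0.021 0.022] [103. 106. 109.]
77 [ 292  342   71   60 2449] c [ 0.479 -0.296] size [0.121 0.062] ang 26.4 h [0.04  0.05  0.052] [85. 88. 88.]
81 [ 426  357   60   53 2496] c [ 0.689 -0.334] size [0.079 0.08 ] ang 0.5 h [0.044 0.045 0.046] [89. 91. 92.]
87 [167 434  19  46 541] c [ 0.252 -0.459] size [0.006 0.066] ang 2.0 h [0.06  0.08  0.081] [65. 50. 31.]
88 [230 439  81  41 739] c [ 0.384 -0.453] size [0.122 0.027] ang 30.1 h [0.019 0.032 0.033] [87. 90. 89.]
```

```bash
cat >> h.py <<'E'
def tool(): 
    s=r.state(); q=s['ee_rot']; return np.array(s['tcp_pos']),R.from_quat(np.roll(q,-1))
def plan(tgt,yaw_y,start=None):
    """tool-down moves to tgt with tool y at world yaw (deg): prints shift/turn/rows per call"""
    p,Rt=start or tool(); tgt=np.array(tgt,float)
    a=np.radians(yaw_y); G=R.from_matrix(np.array([[-np.sin(a),np.cos(a),0],[np.cos(a),np.sin(a),0],[0,0,-1.]]))
    G=R.from_matrix(np.column_stack([[-np.sin(a)*-1*-1,0,0],[0,0,0],[0,0,0]])) if 0 else G
    Y=np.array([np.cos(a),np.sin(a),0]);Z=np.array([0,0,-1.]);G=R.from_matrix(np.column_stack([np.cross(Y,Z),Y,Z]))
    for k in range(8):
        d=Rt.inv().apply(tgt-p); w=(Rt.inv()*G).as_rotvec()
        f=min(1,.0999/max(abs(d).max(),1e-9)); g=min(1,1.49/max(np.linalg.norm(w),1e-9))
        d,w=d*f,w*g; n=int(np.ceil(max(np.linalg.norm(d)/.05,np.linalg.norm(w)/.15)))
        print('shift',np.round(d/.1,3).tolist(),'turn',np.round(w/1.5,3).tolist(),'rows',n)
        p=p+Rt.apply(d); Rt=Rt*R.from_rotvec(w)
        if f==1 and g==1: break
E
sed -i '/if 0 else G/d;/a=np.radians/s/; G=.*//' h.py
python3 - <<'E'
from h import *
p,Rt=tool()
c=eyes.camera_params('wrist'); Rc=cv2.Rodrigues(c['rvec'])[0]; cam=-Rc.T@c['tvec']
print('cam in tool',Rt.inv().apply(cam-p),'axis',Rt.inv().apply(Rc.T[:,2]),'camx',Rt.inv().apply(Rc.T[:,0]),c['fx'],c['cx'],c['cy'])
plan([.463,.295,.216],-62)
E
```

```text
cam in tool [ 7.53312974e-02 -1.53523914e-04 -1.67686757e-01] axis [-0.25904188  0.00131162  0.9658652 ] camx [ 1.60223965e-03  9.99998286e-01 -9.28256595e-04] 355.16331516704713 320.7990301515444 239.3529278771474
shift [-0.999, -0.546, 0.0] turn [-0.0, 0.001, 0.993] rows 10
shift [-0.656, 0.999, -0.0] turn [-0.0, 0.0, 0.475] rows 5
shift [0.124, 0.942, -0.0] turn [-0.0, -0.0, 0.0] rows 2
```

Request:
step_arm(
  rows=[
    [[-0.999,-0.546,0],[0,0.001,0.99],1],
    [[-0.999,-0.546,0],[0,0.001,0.99],1],
    [[-0.999,-0.546,0],[0,0.001,0.99],1],
    [[-0.999,-0.546,0],[0,0.001,0.99],1],
    [[-0.999,-0.546,0],[0,0.001,0.99],1],
    [[-0.999,-0.546,0],[0,0.001,0.99],1],
    [[-0.999,-0.546,0],[0,0.001,0.99],1],
    [[-0.999,-0.546,0],[0,0.001,0.99],1],
    [[-0.999,-0.546,0],[0,0.001,0.99],1],
    [[-0.999,-0.546,0],[0,0.001,0.99],1],
  ],
)

```text
time: 1.1
tcp_pos: [0.3383, 0.4697, 0.2161]
ee_rot: [-0.0, 0.825, 0.565, -0.0]
force: [-0.7, 0.0, -0.6]
width: 0.0939
```

Request:
step_arm(
  rows=[
    [[-0.65,0.99,0],[0,0,0.475],1],
    [[-0.65,0.99,0],[0,0,0.475],1],
    [[-0.65,0.99,0],[0,0,0.475],1],
    [[-0.65,0.99,0],[0,0,0.475],1],
    [[-0.65,0.99,0],[0,0,0.475],1],
  ],
)

```text
time: 1.6
tcp_pos: [0.408, 0.3731, 0.2162]
ee_rot: [-0.001, 0.971, 0.241, -0.0]
force: [-0.0, 0.0, 0.5]
width: 0.0934
```

Request:
step_arm(
  rows=[
    [[0.12,0.94,0],[0,0,0],1],
    [[0.12,0.94,0],[0,0,0],1],
    [[0.12,0.94,0],[0,0,0],1],
    [[0.12,0.94,0],[0,0,0],1],
    [[0.12,0.94,0],[0,0,0],1],
    [[0.12,0.94,0],[0,0,0],1],
  ],
)

```text
time: 2.2
tcp_pos: [0.4621, 0.2977, 0.216]
ee_rot: [-0.001, 0.97, 0.245, -0.0]
force: [-0.6, 0.5, -0.1]
width: 0.0942
```

```bash
cat > w.py <<'E'
from h import *
import sys
# wrist look: lid plane at zl; find components in height band, give rects in world
def look(name,lo,hi,amin=150,rad=.12,about=None):
    p,Rt=tool(); im,d,c=shot('wrist'); save(name,im); P=cloud(d,c); np.savez('/tmp/'+name,im=im,P=P)
    print('tcp',p.round(4),'yaw_y',np.degrees(np.arctan2(*Rt.as_matrix()[1::-1,1])).round(2),'tilt',Rt.as_matrix()[2,:2].round(4))
    m=((P[...,2]>lo)&(P[...,2]<hi)&(d>0)).astype(np.uint8)
    n,lab,st,_=cv2.connectedComponentsWithStats(m)
    for i in range(1,n):
        if st[i,4]<amin: continue
        q=P[lab==i]; cc,s,a=cv2.minAreaRect(q[:,:2].astype(np.float32))
        print(st[i],'c',np.round(cc,4),'size',np.round(s,4),'ang',round(a,2),'z',np.median(q[:,2]).round(4))
    return im,P
E
python3 - <<'E'
from w import *
im,P=look('w1',.064,.08); 
m=(P[...,2]>.055)&(P[...,2]<.08)
cc,s,a=cv2.minAreaRect(P[m][:,:2].astype(np.float32)); print('lid',cc,s,a)
print('table',np.median(P[(abs(P[...,2])<.012)][:,2]))
E
```

```text
tcp [0.4621 0.2977 0.216 ] yaw_y -61.63 tilt [-0.0002 -0.0015]
[  0   0 124  31 856] c [0.515  0.5595] size [0.0202 0.0984] ang 32.8 z 0.072
[ 305  191   38   27 1004] c [0.4836 0.307 ] size [0.0237 0.0333] ang 28.54 z 0.0693
[622 212  18  23 283] c [0.6018 0.0558] size [0.0178 0.0091] ang 19.71 z 0.0716
[313 250  21  26 531] c [0.4345 0.2807] size [0.024  0.0188] ang 28.32 z 0.0692
lid (0.48749473690986633, 0.3237561881542206) (0.17947319149971008, 0.5732869505882263) 7.15784215927124
table -0.0005389157541292673
```

View pics/w1.png

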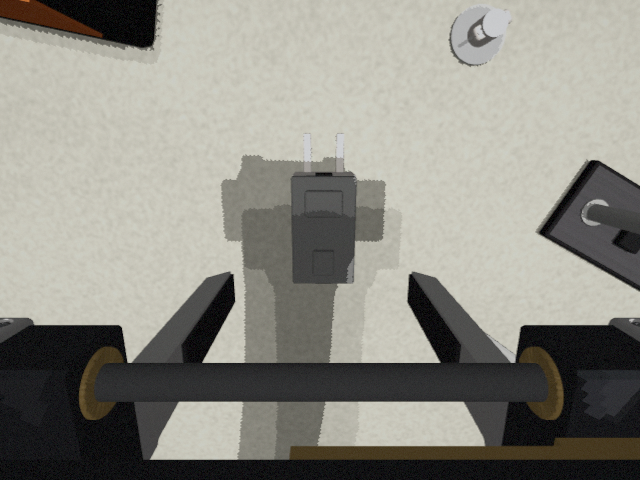

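The wrist view shows the deep case between the jaws, with its lugs at (323,204) and (323,262) and its fork at the top. Origin (0.459, 0.294), yaw 28.2°.

```bash
python3 -c "
from h import *
plan([.459,.2938,.032],-61.8)"
```

```text
shift [-0.025, 0.012, 0.999] turn [-0.001, 0.0, 0.002] rows 2
shift [-0.021, 0.009, 0.841] turn [0.0, 0.0, 0.0] rows 2
```

Request:
step_arm(
  rows=[
    [[-0.045,0.02,0.99],[0,0,0.002],1],
    [[-0.045,0.02,0.99],[0,0,0.002],1],
    [[-0.045,0.02,0.99],[0,0,0.002],1],
  ],
)

```text
time: 2.55
tcp_pos: [0.4566, 0.2916, 0.1125]
ee_rot: [0.001, 0.97, 0.243, -0.004]
force: [-0.9, -0.4, 0.5]
width: 0.0938
```

Request:
step_arm(
  rows=[
    [[0,0,0.425],[0,0,0],1],
    [[0,0,0.85],[0,0,0],1],
    [[0,0,0.85],[0,0,0],1],
    [[0,0,0.85],[0,0,0],1],
    [[0,0,0.85],[0,0,0],0],
    [[0,0,0.85],[0,0,0],0],
    [[0,0,0.85],[0,0,0],0],
    [[0,0,0.85],[0,0,0],0],
    [[0,0,0.85],[0,0,0],0],
    [[0,0,0.85],[0,0,0],0],
  ],
)

```text
time: 3.55
tcp_pos: [0.4598, 0.2933, 0.0327]
ee_rot: [-0.001, 0.97, 0.243, 0.0]
force: [-2.4, 0.3, 8.9]
width: 0.0597
```

Request:
step_arm(
  rows=[
    [[0,0,-0.25],[0,0,0],0],
    [[0,0,-0.5],[0,0,0],0],
    [[0,0,-0.75],[0,0,0],0],
    [[0,0,-1],[0,0,0],0],
    [[0,0,-1],[0,0,0],0],
  ],
)

```text
time: 4.05
tcp_pos: [0.4608, 0.2936, 0.1347]
ee_rot: [-0.002, 0.97, 0.243, 0.002]
force: [0.2, -0.7, -4.1]
width: 0.0595
```

```bash
python3 -c "
from h import *
p,Rt=tool()
plan([.604,-.029,.19],0)"
```

```text
shift [-0.072, 0.999, -0.159] turn [0.0, -0.003, -0.72] rows 8
shift [-0.999, 0.443, -0.171] turn [-0.0, -0.0, 0.0] rows 3
shift [-0.999, 0.443, -0.171] turn [0.0, 0.0, 0.0] rows 3
shift [-0.312, 0.138, -0.053] turn [0.0, 0.0, 0.0] rows 1
```

Request:
step_arm(
  rows=[
    [[0,0.2,-0.2],[0,-0.003,-0.2],0],
    [[-0.02,0.4,-0.4],[0,-0.003,-0.4],0],
    [[-0.04,0.7,-0.55],[0,-0.003,-0.6],0],
    [[-0.07,0.99,-0.55],[0,-0.003,-0.72],0],
    [[-0.07,0.99,-0.55],[0,-0.003,-0.72],0],
    [[-0.07,0.99,-0.55],[0,-0.003,-0.72],0],
    [[-0.07,0.99,-0.55],[0,-0.003,-0.72],0],
    [[-0.07,0.99,-0.55],[0,-0.003,-0.72],0],
    [[-0.07,0.99,-0.55],[0,-0.003,-0.72],0],
  ],
)

```text
time: 4.95
tcp_pos: [0.4999, 0.202, 0.1863]
ee_rot: [-0.0, 0.708, 0.706, -0.002]
force: [-1.2, -0.4, -4.1]
width: 0.0601
```

Request:
step_arm(
  rows=[
    [[-0.3,0.14,0],[0,0,0],0],
    [[-0.65,0.3,0],[0,0,0],0],
    [[-1,0.44,0],[0,0,0],0],
    [[-1,0.44,0],[0,0,0],0],
  ],
)

```text
time: 5.35
tcp_pos: [0.5454, 0.097, 0.187]
ee_rot: [0.001, 0.711, 0.703, -0.002]
force: [-1.1, 0.9, -4.3]
width: 0.0598
```

Request:
step_arm(
  rows=[
    [[-0.3,0.14,0],[0,0,0],0],
    [[-0.65,0.3,0],[0,0,0],0],
    [[-1,0.44,0],[0,0,0],0],
    [[-1,0.44,0],[0,0,0],0],
  ],
)

```text
time: 5.75
tcp_pos: [0.5889, -0.0031, 0.187]
ee_rot: [0.001, 0.711, 0.703, -0.003]
force: [0.4, 0.7, -3.5]
width: 0.06
```

Request:
step_arm(
  rows=[
    [[-0.2,0.1,0],[0,0,0],0],
    [[-0.31,0.14,0],[0,0,0],0],
    [[-0.31,0.14,0],[0,0,0],0],
    [[-0.31,0.14,0],[0,0,0],0],
    [[-0.31,0.14,0],[0,0,0],0],
  ],
)

```text
time: 6.25
tcp_pos: [0.6018, -0.0277, 0.1873]
ee_rot: [-0.0, 0.707, 0.707, -0.002]
force: [-0.8, -0.5, -2.9]
width: 0.0594
```

```bash
python3 - <<'E'
from w import *
im,P=look('w2',.19,.24,amin=100)
m=(P[...,2]>.085)&(P[...,2]<.115); q=P[m]; print('pin top?',len(q),np.median(q,0), np.argwhere(m).mean(0)[::-1])
E
```

```text
tcp [ 0.6018 -0.0277  0.1873] yaw_y 0.0 tilt [-0.0021 -0.0029]
[  204   194   234   169 27047] c [ 0.6018 -0.0113] size [0.0745 0.0844] ang 89.66 z 0.2142
[ 258  402  126   18 2246] c [ 0.6017 -0.0701] size [0.0599 0.0205] ang 1.02 z 0.2142
pin top? 2438 [ 0.83553601 -0.05562956  0.09912767] [557.6730927  256.04429861]
```

View pics/w2.png

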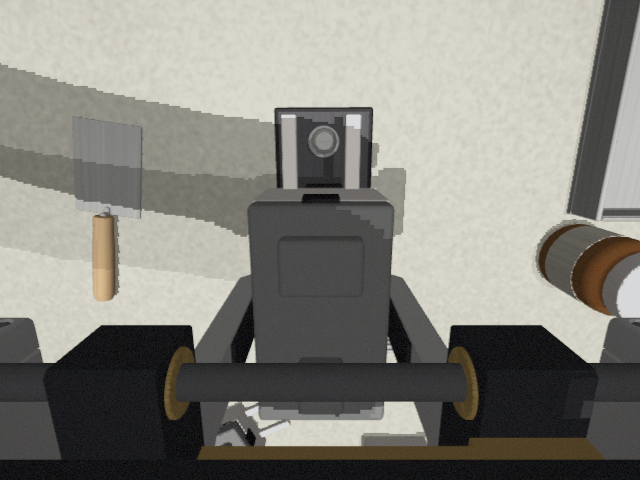

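The wrist view shows the pin top at (323,140) between the prongs at x≈289 and x≈353, with the dock plate below. Now for the numbers.

```bash
cat > f.py <<'E'
from w import *
def rep(name,und,lidh):
    z=np.load('/tmp/'+name+'.npz'); P=z['P']; v,u=np.mgrid[:480,:640]
    near=(u>230)&(u<420)
    def rect(m,t):
        m=m&near; n,lab,st,_=cv2.connectedComponentsWithStats(m.astype(np.uint8))
        for i in range(1,n):
            if st[i,4]<80: continue
            q=P[lab==i]; c,s,a=cv2.minAreaRect(q[:,:2].astype(np.float32)); print(t,'px',st[i],'c',np.round(c,4),'size',np.round(s,4),round(a,2),'z',np.median(q[:,2]).round(4))
    h=P[...,2]
    rect((h>.100)&(h<.112)&(v<210),'pin'); 
    rect((h>und-.004)&(h<und+.012)&(v<210),'prong')
    rect((h>.013)&(h<.020)&(v<210),'plate')
    rect((h>und+lidh+.004)&(h<und+lidh+.016)&(v<330),'lug')
E
python3 -c "
from f import *
rep('w2',.155,.060)"
```

```text
pin px [311 128  26  26 485] c [0.6033 0.0496] size [0.0168 0.0169] 48.52 z 0.1028
prong px [ 265  114  112   78 2601] c [0.6014 0.0432] size [0.0599 0.0393] 0.19 z 0.1597
plate px [ 274  107   99   81 4797] c [0.6034 0.0438] size [0.0902 0.0721] 0.07 z 0.0157
lug px [ 277  237   87   60 5009] c [6.016e-01 3.000e-04] size [0.024 0.034] 89.68 z 0.2237
lug px [231 307  20  23 323] c [ 0.5702 -0.0213] size [0.0054 0.0124] 39.5 z 0.2246
lug px [391 306  29  24 445] c [ 0.6349 -0.0206] size [0.0149 0.0068] 42.34 z 0.2248
```

Request:
step_arm(
  rows=[
    [[-0.004,0.017,0],[0,0,0],0],
    [[-0.004,0.017,0.2],[0,0,0],0],
    [[-0.004,0.017,0.4],[0,0,0],0],
    [[-0.004,0.017,0.6],[0,0,0],0],
    [[-0.004,0.017,0.8],[0,0,0],0],
    [[-0.004,0.017,1],[0,0,0],0],
    [[-0.004,0.017,1],[0,0,0],0],
    [[-0.004,0.017,1],[0,0,0],0],
  ],
)

```text
time: 7.1
tcp_pos: [0.6037, -0.0294, 0.0878]
ee_rot: [-0.0, 0.707, 0.707, -0.002]
force: [0.1, -0.3, -3.1]
width: 0.06
```

Request:
step_arm(
  rows=[
    [[0,0,0.08],[0,0,0],0],
    [[0,0,0.14],[0,0,0],0],
    [[0,0,0.2],[0,0,0],0],
    [[0,0,0.25],[0,0,0],0],
    [[0,0,0.25],[0,0,0],0],
    [[0,0,0.25],[0,0,0],0],
  ],
)

```text
time: 7.7
tcp_pos: [0.6035, -0.0296, 0.0623]
ee_rot: [-0.0, 0.707, 0.707, -0.002]
force: [-0.0, 0.2, -3.4]
width: 0.06
```

Request:
step_arm(
  rows=[
    [[0.013,0,0],[0,0,0],0],
    [[0.013,0,0.02],[0,0,0],0],
    [[0.013,0,0.04],[0,0,0],0],
    [[0.013,0,0.06],[0,0,0],0],
    [[0.013,0,0.08],[0,0,0],0],
    [[0.013,0,0.1],[0,0,0],0],
    [[0.013,0,0.12],[0,0,0],0],
    [[0.013,0,0.14],[0,0,0],0],
    [[0.013,0,0.14],[0,0,0],0],
  ],
)

```text
time: 8.6
tcp_pos: [0.6034, -0.0284, 0.0486]
ee_rot: [-0.0, 0.707, 0.707, -0.002]
force: [-3.0, -0.5, 3.7]
width: 0.06
```

Request:
step_arm(
  rows=[
    [[0,0,0],[0,0,0],1],
    [[0,0,0],[0,0,0],1],
    [[0,0,0],[0,0,0],1],
    [[0,0,0],[0,0,0],1],
    [[0,0,0],[0,0,0],1],
    [[0,0,-0.25],[0,0,0],1],
    [[0,0,-0.6],[0,0,0],1],
    [[0,0,-1],[0,0,0],1],
    [[0,0,-1],[0,0,0],1],
  ],
)

```text
time: 9.5
tcp_pos: [0.6061, -0.0283, 0.1533]
ee_rot: [0.002, 0.707, 0.707, 0.001]
force: [0.3, -0.4, -0.9]
width: 0.0943
```

Request:
step_arm(
  rows=[
    [[0,0,-0.4],[0,0,0],1],
    [[0,0,-0.65],[0,0,0],1],
    [[0,0,-0.65],[0,0,0],1],
    [[0,0,-0.65],[0,0,0],1],
    [[0,0,-0.65],[0,0,0],1],
  ],
)

```text
time: 10.0
tcp_pos: [0.6033, -0.0278, 0.2121]
ee_rot: [-0.001, 0.707, 0.707, -0.002]
force: [0.5, -0.3, -0.2]
width: 0.0938
```

```bash
python3 - <<'E'
from w import *
im,P=look('w3',.080,.095,amin=100)
from f import rep
rep('w3',.016,.060)
plan([.477,-.297,.20],-63.5)
E
```

```text
tcp [ 0.6033 -0.0278  0.2121] yaw_y -0.02 tilt [-0.0026 -0.0043]
[ 301  189   41   29 1165] c [ 6.03e-01 -5.00e-04] size [0.0339 0.024 ] ang 0.05 z 0.0853
[578 243  58  62 766] c [ 0.8452 -0.0566] size [0.06   0.0268] ang 64.66 z 0.0892
[310 252  23  28 617] c [ 0.603  -0.0566] size [0.0195 0.0245] ang 0.28 z 0.0852
pin px [311 129  22  24 383] c [0.6031 0.0497] size [0.0158 0.0163] 30.18 z 0.1029
prong px [ 276  110   92  100 5711] c [0.6034 0.0305] size [0.0901 0.0975] 0.19 z 0.0159
plate px [ 276  110   92  100 5004] c [0.6034 0.0305] size [0.0901 0.0975] 0.19 z 0.0157
lug px [ 301  189   41   29 1165] c [ 6.03e-01 -5.00e-04] size [0.0339 0.024 ] 0.05 z 0.0853
lug px [310 252  23  28 617] c [ 0.603  -0.0566] size [0.0195 0.0245] 0.28 z 0.0852
shift [-0.999, -0.468, 0.049] turn [-0.002, 0.003, 0.739] rows 8
shift [-0.999, 0.791, 0.052] turn [0.0, -0.0, -0.0] rows 3
shift [-0.467, 0.37, 0.024] turn [-0.0, 0.0, 0.0] rows 2
```

Request:
step_arm(
  rows=[
    [[-0.4,-0.2,0],[-0.002,0.003,0.2],1],
    [[-0.8,-0.4,0],[-0.002,0.003,0.4],1],
    [[-1,-0.47,0.05],[-0.002,0.003,0.6],1],
    [[-1,-0.47,0.05],[-0.002,0.003,0.74],1],
    [[-1,-0.47,0.05],[-0.002,0.003,0.74],1],
    [[-1,-0.47,0.05],[-0.002,0.003,0.74],1],
    [[-1,-0.47,0.05],[-0.002,0.003,0.74],1],
    [[-1,-0.47,0.05],[-0.002,0.003,0.74],1],
    [[-1,-0.47,0.05],[-0.002,0.003,0.74],1],
  ],
)

```text
time: 10.95
tcp_pos: [0.5565, -0.1277, 0.2078]
ee_rot: [0.0, 0.974, 0.228, 0.0]
force: [-1.1, -0.3, -0.2]
width: 0.0939
```

Request:
step_arm(
  rows=[
    [[-0.4,0.3,0],[0,0,0],1],
    [[-0.8,0.6,0],[0,0,0],1],
    [[-1,0.79,0.05],[0,0,0],1],
    [[-1,0.79,0.05],[0,0,0],1],
  ],
)

```text
time: 11.35
tcp_pos: [0.4999, -0.2469, 0.2031]
ee_rot: [0.001, 0.974, 0.227, 0.0]
force: [-0.0, 1.3, -0.2]
width: 0.0942
```

Request:
step_arm(
  rows=[
    [[-0.3,0.2,0],[0,0,0],1],
    [[-0.46,0.37,0.02],[0,0,0],1],
    [[-0.46,0.37,0.02],[0,0,0],1],
    [[-0.46,0.37,0.02],[0,0,0],1],
    [[-0.46,0.37,0.02],[0,0,0],1],
  ],
)

```text
time: 11.85
tcp_pos: [0.4781, -0.2955, 0.2013]
ee_rot: [0.0, 0.973, 0.229, 0.001]
force: [-0.2, 0.4, 0.5]
width: 0.0941
```

```bash
python3 - <<'E'
from w import *
im,P=look('w4',.044,.056,amin=100)
E
```

```text
tcp [ 0.4781 -0.2955  0.2013] yaw_y -63.49 tilt [0.0015 0.0006]
[302 190  38  27 990] c [ 0.499  -0.2849] size [0.0241 0.0337] ang 26.84 z 0.0493
[ 545  197   95  128 1258] c [ 0.5644 -0.5355] size [0.1323 0.0478] ang 13.19 z 0.0501
[311 249  21  25 514] c [ 0.4495 -0.3101] size [0.0238 0.0191] ang 26.44 z 0.0492
```

```bash
python3 -c "
from h import *
plan([.4743,-.2975,.020],-63.1)"
```

```text
shift [-0.025, -0.0, 0.999] turn [0.001, -0.001, -0.005] rows 2
shift [-0.019, 0.0, 0.815] turn [-0.0, -0.0, -0.0] rows 2
```

Request:
step_arm(
  rows=[
    [[-0.043,0,0.5],[0.001,-0.001,-0.005],1],
    [[-0.043,0,1],[0.001,-0.001,-0.005],1],
    [[-0.043,0,1],[0.001,-0.001,-0.005],1],
  ],
)

```text
time: 12.2
tcp_pos: [0.4716, -0.2961, 0.0969]
ee_rot: [-0.003, 0.973, 0.233, -0.003]
force: [0.2, 0.8, 0.7]
width: 0.0939
```

Request:
step_arm(
  rows=[
    [[0,0,0.4],[0,0,0],1],
    [[0,0,0.8],[0,0,0],1],
    [[0,0,0.81],[0,0,0],1],
    [[0,0,0.81],[0,0,0],1],
    [[0,0,0.81],[0,0,0],0],
    [[0,0,0.81],[0,0,0],0],
    [[0,0,0.81],[0,0,0],0],
    [[0,0,0.81],[0,0,0],0],
    [[0,0,0.81],[0,0,0],0],
    [[0,0,0.81],[0,0,0],0],
  ],
)

```text
time: 13.2
tcp_pos: [0.4741, -0.2986, 0.021]
ee_rot: [-0.0, 0.973, 0.232, 0.0]
force: [-1.1, 2.7, 8.4]
width: 0.0597
```

Request:
step_arm(
  rows=[
    [[0,0,-0.25],[0,0,0],0],
    [[0,0,-0.5],[0,0,0],0],
    [[0,0,-0.75],[0,0,0],0],
    [[0,0,-1],[0,0,0],0],
    [[0,0,-1],[0,0,0],0],
  ],
)

```text
time: 13.7
tcp_pos: [0.4749, -0.2994, 0.1232]
ee_rot: [0.001, 0.973, 0.232, 0.002]
force: [-0.2, -0.8, -1.6]
width: 0.06
```

```bash
python3 -c "
from h import *
plan([.603,-.0285,.19],0)"
```

```text
shift [0.999, -0.776, -0.281] turn [0.002, -0.001, -0.735] rows 8
shift [0.999, 0.472, -0.246] turn [-0.0, 0.0, 0.0] rows 3
shift [0.566, 0.268, -0.14] turn [-0.0, 0.0, 0.0] rows 2
```

Request:
step_arm(
  rows=[
    [[0.2,-0.1,-0.3],[0.002,-0.001,-0.15],0],
    [[0.4,-0.3,-0.5],[0.002,-0.001,-0.3],0],
    [[0.7,-0.6,-0.66],[0.002,-0.001,-0.45],0],
    [[1,-0.78,-0.66],[0.002,-0.001,-0.6],0],
    [[1,-0.78,-0.66],[0.002,-0.001,-0.735],0],
    [[1,-0.78,-0.66],[0.002,-0.001,-0.735],0],
    [[1,-0.78,-0.66],[0.002,-0.001,-0.735],0],
    [[1,-0.78,-0.66],[0.002,-0.001,-0.735],0],
    [[1,-0.78,-0.66],[0.002,-0.001,-0.735],0],
  ],
)

```text
time: 14.6
tcp_pos: [0.5275, -0.1838, 0.1856]
ee_rot: [-0.002, 0.707, 0.707, -0.001]
force: [-0.2, 0.3, -2.5]
width: 0.0598
```

Request:
step_arm(
  rows=[
    [[0.3,0.15,0],[0,0,0],0],
    [[0.65,0.3,0],[0,0,0],0],
    [[1,0.47,0],[0,0,0],0],
    [[1,0.47,0],[0,0,0],0],
  ],
)

```text
time: 15.0
tcp_pos: [0.5765, -0.0782, 0.1854]
ee_rot: [-0.002, 0.706, 0.709, -0.001]
force: [-0.1, 0.1, -2.7]
width: 0.0597
```

Request:
step_arm(
  rows=[
    [[0.3,0.15,0],[0,0,0],0],
    [[0.565,0.268,0],[0,0,0],0],
    [[0.565,0.268,0],[0,0,0],0],
    [[0.565,0.268,0],[0,0,0],0],
    [[0.565,0.268,0],[0,0,0],0],
    [[0.565,0.268,0],[0,0,0],0],
  ],
)

```text
time: 15.6
tcp_pos: [0.6015, -0.0285, 0.1864]
ee_rot: [-0.001, 0.708, 0.706, -0.001]
force: [-1.1, 0.4, -2.5]
width: 0.0601
```

```bash
python3 - <<'E'
from w import *
from f import rep
im,P=look('w5',.3,.31)
rep('w5',tool()[0][2]-.021,.040)
E
```

```text
tcp [ 0.6015 -0.0285  0.1864] yaw_y -0.14 tilt [ 0.0004 -0.0034]
[    0   451   640    29 14677] c [ 0.6015 -0.0071] size [0.1096 0.0075] ang 0.1 z 0.3068
pin px [312 127  25  26 475] c [0.6036 0.0496] size [0.0166 0.0162] 18.0 z 0.1029
prong px [ 261  110   69   82 1437] c [0.5885 0.0433] size [0.0391 0.0346] 89.98 z 0.1707
prong px [ 331  110   49   82 1414] c [0.6191 0.0433] size [0.0392 0.0242] 89.44 z 0.1707
plate px [ 274  107   99   82 3160] c [0.6034 0.043 ] size [0.0727 0.09  ] 89.98 z 0.0157
lug px [ 279  230   83   57 4538] c [6.014e-01 3.000e-04] size [0.024  0.0341] 89.97 z 0.2146
lug px [231 298  24  32 386] c [ 0.57   -0.0242] size [0.0077 0.0176] 32.59 z 0.2151
lug px [387 298  33  32 482] c [ 0.634  -0.0236] size [0.0188 0.0088] 49.91 z 0.2156
```

Request:
step_arm(
  rows=[
    [[-0.006,0.018,0],[0,0,0],0],
    [[-0.006,0.018,0.15],[0,0,0],0],
    [[-0.006,0.018,0.3],[0,0,0],0],
    [[-0.006,0.018,0.45],[0,0,0],0],
    [[-0.006,0.018,0.6],[0,0,0],0],
    [[-0.006,0.018,0.74],[0,0,0],0],
    [[-0.006,0.018,0.74],[0,0,0],0],
    [[-0.006,0.018,0.74],[0,0,0],0],
    [[-0.006,0.018,0.74],[0,0,0],0],
  ],
)

```text
time: 16.55
tcp_pos: [0.6038, -0.0281, 0.1131]
ee_rot: [-0.001, 0.707, 0.707, -0.001]
force: [-0.0, 1.2, -1.7]
width: 0.0595
```

Request:
step_arm(
  rows=[
    [[-0.008,-0.004,0],[0,0,0],0],
    [[-0.008,-0.004,0.03],[0,0,0],0],
    [[-0.008,-0.004,0.05],[0,0,0],0],
    [[-0.008,-0.004,0.07],[0,0,0],0],
    [[-0.008,-0.004,0.09],[0,0,0],0],
    [[-0.008,-0.004,0.11],[0,0,0],0],
    [[-0.008,-0.004,0.13],[0,0,0],0],
    [[-0.008,-0.004,0.15],[0,0,0],0],
    [[-0.008,-0.004,0.16],[0,0,0],0],
    [[-0.008,-0.004,0.16],[0,0,0],0],
  ],
)

```text
time: 17.55
tcp_pos: [0.6031, -0.0288, 0.0971]
ee_rot: [-0.001, 0.707, 0.707, -0.001]
force: [-5.2, 1.8, 9.3]
width: 0.0596
```

Request:
step_arm(
  rows=[
    [[0,0,0],[0,0,0],1],
    [[0,0,0],[0,0,0],1],
    [[0,0,0],[0,0,0],1],
    [[0,0,0],[0,0,0],1],
    [[0,0,0],[0,0,0],1],
    [[0,0,-0.25],[0,0,0],1],
    [[0,0,-0.6],[0,0,0],1],
    [[0,0,-1],[0,0,0],1],
    [[0,0,-1],[0,0,0],1],
  ],
)

```text
time: 18.45
tcp_pos: [0.6055, -0.0292, 0.2014]
ee_rot: [0.001, 0.707, 0.707, 0.002]
force: [1.1, -0.5, -0.1]
width: 0.0938
```

Request:
step_arm(
  rows=[
    [[0,0,-0.3],[0,0,0],1],
    [[0,0,-0.5],[0,0,0],1],
    [[0,0,-0.5],[0,0,0],1],
    [[0,0,-0.5],[0,0,0],1],
  ],
)

```text
time: 18.85
tcp_pos: [0.6034, -0.0288, 0.2461]
ee_rot: [-0.001, 0.707, 0.707, -0.001]
force: [-0.2, 0.2, -0.6]
width: 0.0939
```

```bash
python3 - <<'E'
from w import *
im,P=look('w6',.120,.132,amin=100)
m=(P[...,2]>.098)&(P[...,2]<.11); v,u=np.argwhere(m).T; k=(u>290)&(u<350)&(v<200); print('pin',np.median(P[v[k],u[k]],0))
plan([.642,-.177,.20],-79)
E
```

```text
tcp [ 0.6034 -0.0288  0.2461] yaw_y -0.02 tilt [ 0.0007 -0.0031]
[ 300  188   42   30 1216] c [ 0.6027 -0.    ] size [0.034  0.0237] ang 0.06 z 0.1253
[309 253  24  28 630] c [ 0.6028 -0.0557] size [0.0238 0.0198] ang 89.41 z 0.1252
pin [0.60311566 0.0483985  0.10320043]
shift [-0.999, 0.264, 0.306] turn [-0.003, 0.002, 0.919] rows 10
shift [0.032, 0.498, 0.149] turn [0.0, 0.0, -0.0] rows 2
```

Both cases are seated, with the lid lugs at z 0.125 (expected 0.126) and centred. On to the clip.

Request:
step_arm(
  rows=[
    [[-0.4,0.1,0],[-0.003,0.002,0.1],1],
    [[-0.8,0.2,0],[-0.003,0.002,0.2],1],
    [[-1,0.26,0],[-0.003,0.002,0.4],1],
    [[-1,0.26,0],[-0.003,0.002,0.6],1],
    [[-1,0.26,0],[-0.003,0.002,0.8],1],
    [[-1,0.26,0],[-0.003,0.002,0.92],1],
    [[-1,0.26,0],[-0.003,0.002,0.92],1],
    [[-1,0.26,0],[-0.003,0.002,0.92],1],
    [[-1,0.26,0],[-0.003,0.002,0.92],1],
    [[-1,0.26,0],[-0.003,0.002,0.92],1],
    [[-1,0.26,0],[-0.003,0.002,0.92],1],
  ],
)

```text
time: 20.0
tcp_pos: [0.6291, -0.1287, 0.2455]
ee_rot: [0.0, 0.995, 0.096, 0.0]
force: [0.7, 0.6, -0.8]
width: 0.094
```

Request:
step_arm(
  rows=[
    [[0.03,0.4,0.2],[0,0,0],1],
    [[0.03,0.5,0.6],[0,0,0],1],
    [[0.03,0.5,0.85],[0,0,0],1],
    [[0.03,0.5,0.85],[0,0,0],1],
    [[0.03,0.5,0.85],[0,0,0],1],
    [[0.03,0.5,0.85],[0,0,0],1],
  ],
)

```text
time: 20.6
tcp_pos: [0.6427, -0.1774, 0.1631]
ee_rot: [0.0, 0.995, 0.096, 0.002]
force: [-0.6, 0.0, 0.3]
width: 0.0941
```

```bash
python3 - <<'E'
from w import *
im,P=look('w7',.008,.04,amin=100)
m=(P[...,2]>.016)&(P[...,2]<.03)&(im.max(-1)<45)
n,lab,st,_=cv2.connectedComponentsWithStats(m.astype(np.uint8))
for i in range(1,n):
    if st[i,4]<150: continue
    q=P[lab==i]; print('block',st[i],[np.round(t,4) for t in cv2.minAreaRect(q[:,:2].astype(np.float32))],np.median(q[:,2]))
save('w7c',cv2.resize(im[100:400,170:470],(600,600)))
E
```

```text
tcp [ 0.6427 -0.1774  0.1631] yaw_y -79.0 tilt [0.0037 0.0009]
[491   0  66  29 889] c [ 0.8412 -0.2945] size [0.0438 0.0116] ang 75.7 z 0.0242
[ 306  140   25  109 1363] c [ 0.6723 -0.1695] size [0.0972 0.0204] ang 12.02 z 0.0188
[ 447  162   37   90 1114] c [ 0.6904 -0.2946] size [0.0054 0.076 ] ang 89.46 z 0.0228
[  34  169  197  116 6666] c [ 0.6136 -0.0059] size [0.0707 0.1728] ang 0.1 z 0.0159
[ 157  429   59   31 1046] c [ 0.3789 -0.0803] size [0.0601 0.0178] ang 81.67 z 0.0167
block [309 209  22  33 677] [array([ 0.6479, -0.1754]), array([0.0294, 0.0189]), np.float64(9.8638)] 0.0211846142388223
```

View pics/w7c.png

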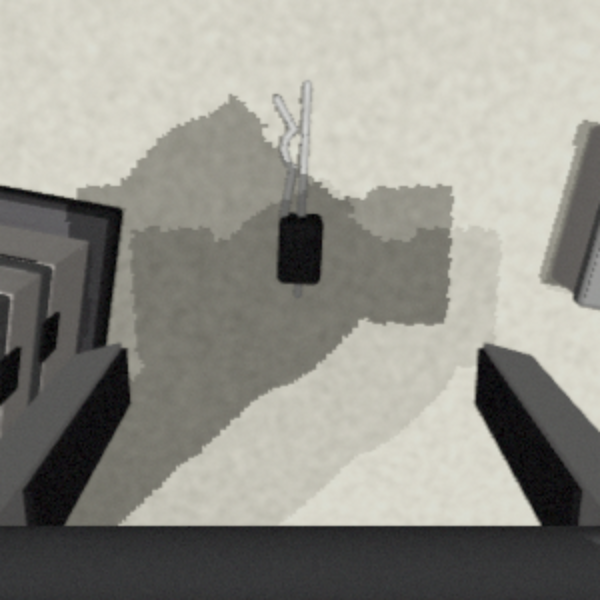

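The crop shows the clip's block centred at crop (300,248), straight leg running to (306,82). The sprung leg is on the left, which is the world +y side. Block at (0.648, −0.175), yaw about 10°.

```bash
python3 -c "
from h import *
plan([.6475,-.1754,.0145],-80)"
```

```text
shift [0.03, -0.008, 0.999] turn [0.001, -0.003, 0.011] rows 2
shift [0.017, -0.004, 0.487] turn [0.0, -0.0, 0.0] rows 1
```

Request:
step_arm(
  rows=[
    [[0.05,-0.012,0.4],[0.001,-0.003,0.011],1],
    [[0.05,-0.012,0.8],[0.001,-0.003,0.011],1],
    [[0.05,-0.012,1],[0.001,-0.003,0.011],0.6],
    [[0.05,-0.012,1],[0.001,-0.003,0.011],0.6],
    [[0.05,-0.012,1],[0.001,-0.003,0.011],0.6],
    [[0.05,-0.012,1],[0.001,-0.003,0.011],0.6],
  ],
)

```text
time: 21.25
tcp_pos: [0.6479, -0.1755, 0.0636]
ee_rot: [-0.0, 0.996, 0.087, -0.0]
force: [0.3, 0.2, 0.5]
width: 0.0656
```

```bash
python3 -c "
from h import *
print(tool()[0]); plan([.6475,-.1754,.0145],-80)"
```

```text
[ 0.64791825 -0.17554619  0.06357009]
shift [-0.004, -0.002, 0.491] turn [-0.0, 0.0, -0.0] rows 1
```

Request:
step_arm(
  rows=[
    [[0,0,0.25],[0,0,0],0.6],
    [[0,0,0.45],[0,0,0],0.6],
    [[0,0,0.49],[0,0,0],0.6],
    [[0,0,0.49],[0,0,0],0.6],
    [[0,0,0.49],[0,0,0],0],
    [[0,0,0.49],[0,0,0],0],
    [[0,0,0.49],[0,0,0],0],
    [[0,0,0.49],[0,0,0],0],
    [[0,0,0.49],[0,0,0],0],
    [[0,0,0.49],[0,0,0],0],
    [[0,0,0.49],[0,0,0],0],
  ],
)

```text
time: 22.35
tcp_pos: [0.6467, -0.1753, 0.0125]
ee_rot: [-0.0, 0.996, 0.087, -0.001]
force: [-0.6, 0.5, 2.8]
width: 0.0197
```

Request:
step_arm(
  rows=[
    [[0,0,-0.25],[0,0,0],0],
    [[0,0,-0.5],[0,0,0],0],
    [[0,0,-0.75],[0,0,0],0],
    [[0,0,-1],[0,0,0],0],
    [[0,0,-1],[0,0,0],0],
    [[0,0,-1],[0,0,0],0],
  ],
)

```text
time: 22.95
tcp_pos: [0.647, -0.1752, 0.1124]
ee_rot: [-0.001, 0.996, 0.087, -0.001]
force: [-0.8, 0.0, -1.3]
width: 0.0197
```

```bash
python3 - <<'E'
from w import *
im,P=look('w8',.080,.115,amin=100)
plan([.49,.0495,.155],-90)
E
```

```text
tcp [ 0.647  -0.1752  0.1124] yaw_y -80.04 tilt [-0.0023 -0.0014]
[ 278  144   87  141 2537] c [ 0.6815 -0.1607] size [0.0693 0.0416] ang 26.46 z 0.1118
[   0  244  161  119 6873] c [ 0.6237 -0.0475] size [0.1108 0.0514] ang 56.85 z 0.0995
shift [-0.465, -0.999, -0.171] turn [-0.001, 0.002, 0.116] rows 3
shift [-0.697, -0.999, -0.193] turn [0.0, -0.0, -0.0] rows 3
shift [-0.239, -0.343, -0.066] turn [-0.0, -0.0, 0.0] rows 1
```

Request:
step_arm(
  rows=[
    [[-0.1,-0.1,-0.3],[0,0.002,0.03],0],
    [[-0.2,-0.4,-0.6],[0,0.002,0.06],0],
    [[-0.3,-0.7,-0.65],[0,0.002,0.09],0],
    [[-0.46,-1,-0.65],[0,0.002,0.116],0],
    [[-0.46,-1,-0.65],[0,0.002,0.116],0],
    [[-0.46,-1,-0.65],[0,0.002,0.116],0],
  ],
)

```text
time: 23.6
tcp_pos: [0.5842, -0.0841, 0.177]
ee_rot: [-0.001, 1.0, 0.001, -0.0]
force: [0.1, -0.0, -0.6]
width: 0.0199
```

Request:
step_arm(
  rows=[
    [[-0.3,-0.4,0],[0,0,0],0],
    [[-0.6,-0.8,0],[0,0,0],0],
    [[-0.7,-1,0],[0,0,0],0],
    [[-0.7,-1,0],[0,0,0],0],
  ],
)

```text
time: 24.0
tcp_pos: [0.5138, 0.0174, 0.1772]
ee_rot: [-0.001, 1.0, 0.002, -0.001]
force: [1.0, -0.2, 0.2]
width: 0.0203
```

Request:
step_arm(
  rows=[
    [[-0.24,-0.34,0],[0,0,0],0],
    [[-0.24,-0.34,0],[0,0,0],0],
    [[-0.24,-0.34,0],[0,0,0],0],
    [[-0.24,-0.34,0.3],[0,0,0],0],
    [[-0.24,-0.34,0.6],[0,0,0],0],
    [[-0.24,-0.34,0.6],[0,0,0],0],
    [[-0.24,-0.34,0.6],[0,0,0],0],
    [[-0.24,-0.34,0.6],[0,0,0],0],
  ],
)

```text
time: 24.8
tcp_pos: [0.4916, 0.0485, 0.119]
ee_rot: [-0.001, 1.0, -0.001, 0.001]
force: [1.5, -0.6, 0.1]
width: 0.0199
```

```bash
python3 - <<'E'
from w import *
im,P=look('w9',.096,.112,amin=80)
E
```

```text
tcp [0.4916 0.0485 0.119 ] yaw_y -90.08 tilt [ 0.0016 -0.001 ]
[ 367    0  214  133 1135] c [ 0.5804 -0.0147] size [0.1188 0.0513] ang 60.02 z 0.1057
[ 300   45   37   42 1172] c [0.6033 0.05  ] size [0.0176 0.0174] ang 15.5 z 0.1027
```

View pics/w9.png

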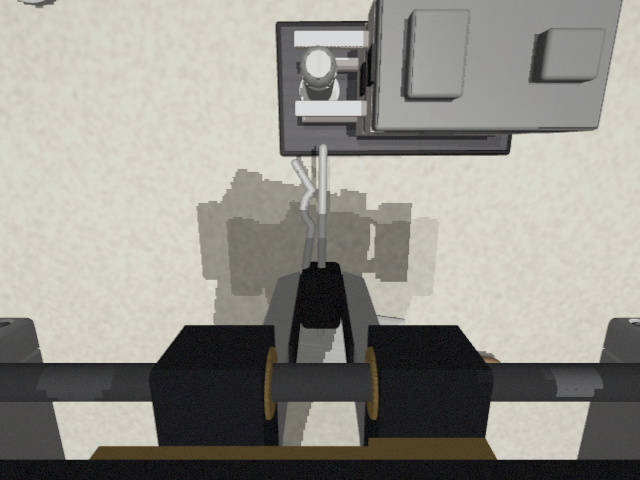

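The wrist view shows the straight leg's tip at (323,147), the sprung leg to its left, and the pin top at (319,66). The case is clear on the right. Now I'll measure the leg line.

```bash
cat > leg.py <<'E'
from w import *
z=np.load('/tmp/w9.npz'); P=z['P']; im=z['im']; zt=tool()[0][2]
v,u=np.mgrid[:480,:640]
m=(abs(P[...,2]-zt)<.02)&(u>310)&(u<333)&(v>120)&(v<262)
q=P[m]; print(len(q),'z',np.percentile(q[:,2],[5,50,90]).round(4),'xmax',q[:,0].max().round(4))
for a in np.arange(.50,.575,.01):
    k=q[abs(q[:,0]-a)<.005]
    if len(k): print(a.round(3),len(k),'y',k[:,1].min().round(4),k[:,1].max().round(4),np.median(k[:,1]).round(4),'ztop',np.percentile(k[:,2],90).round(4))
E
python3 leg.py; python3 -c "
from h import *
plan([.491,.0495,.0895],-90)"
```

```text
1111 z [0.1174 0.1188 0.1197] xmax 0.5667
0.51 76 y 0.0463 0.0534 0.0486 ztop 0.1195
0.52 202 y 0.0463 0.0533 0.0488 ztop 0.1195
0.53 209 y 0.0464 0.0532 0.0488 ztop 0.1197
0.54 182 y 0.046 0.0531 0.0483 ztop 0.1197
0.55 222 y 0.046 0.0531 0.0484 ztop 0.1198
0.56 194 y 0.046 0.0498 0.0479 ztop 0.1198
0.57 26 y 0.0461 0.0493 0.0477 ztop 0.1197
shift [-0.006, -0.006, 0.295] turn [-0.001, -0.001, -0.001] rows 1
```

Request:
step_arm(
  rows=[
    [[0,-0.022,0.1],[0,-0.001,0],0],
    [[0,-0.022,0.2],[0,-0.001,0],0],
    [[0,-0.022,0.3],[0,-0.001,0],0],
    [[0,-0.022,0.3],[0,-0.001,0],0],
    [[0,-0.022,0.3],[0,-0.001,0],0],
    [[0.1,-0.022,0.3],[0,-0.001,0],0],
    [[0.2,-0.022,0.3],[0,-0.001,0],0],
    [[0.2,-0.022,0.3],[0,-0.001,0],0],
    [[0.2,-0.022,0.3],[0,-0.001,0],0],
  ],
)

```text
time: 25.75
tcp_pos: [0.5108, 0.0513, 0.0877]
ee_rot: [-0.0, 1.0, -0.0, -0.001]
force: [-0.0, 0.3, 0.1]
width: 0.0192
```

```bash
python3 - <<'E'
from w import *
im,P=look('w10',.098,.112,amin=80)
v,u=np.mgrid[:480,:640]; zt=tool()[0][2]
m=(abs(P[...,2]-zt)<.012)&(u>312)&(u<333)&(v>60)&(v<262)&(P[...,0]<.592)
q=P[m]
for a in np.arange(.53,.595,.01):
    k=q[abs(q[:,0]-a)<.005]
    if len(k): print(a.round(3),len(k),'y',k[:,1].min().round(4),k[:,1].max().round(4),np.median(k[:,1]).round(4),'ztop',np.percentile(k[:,2],90).round(4))
save('w10c',cv2.resize(im[20:300,210:430],(628,800))[:600])
E
```

```text
tcp [0.5108 0.0513 0.0877] yaw_y -90.03 tilt [-0.0014 -0.0007]
[ 382   13   17  164 1215] c [0.6031 0.0244] size [0.0603 0.0031] ang 0.09 z 0.1069
[ 303   77   44   47 1542] c [0.6034 0.0499] size [0.0173 0.0173] ang 46.89 z 0.1027
[271 287  30  45 386] c [0.5141 0.0636] size [0.0213 0.0094] ang 35.6 z 0.1054
[341 287  30  45 397] c [0.514  0.0391] size [0.0094 0.0216] ang 55.32 z 0.1056
0.53 87 y 0.0492 0.0532 0.0512 ztop 0.0883
0.54 168 y 0.0492 0.0551 0.0512 ztop 0.0883
0.55 181 y 0.0492 0.0551 0.0512 ztop 0.0881
0.56 182 y 0.0488 0.055 0.0512 ztop 0.0885
0.57 202 y 0.0488 0.055 0.0507 ztop 0.0883
0.58 266 y 0.0459 0.0551 0.0508 ztop 0.0882
0.59 219 y 0.046 0.055 0.0508 ztop 0.0825
```

View pics/w10c.png

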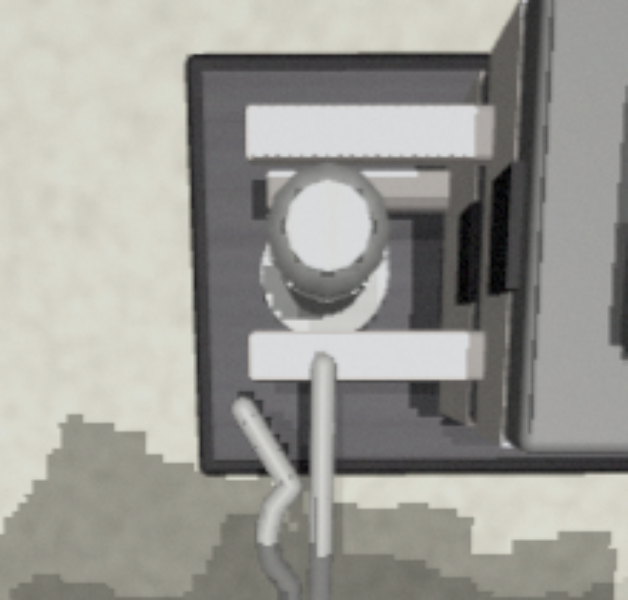

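The crop shows the straight leg's tip at crop (322,358), just short of the pin at (328,225). The leg sits about 1 mm low and 0.8 mm to +y, so I'll correct both and enter.

Request:
step_arm(
  rows=[
    [[0,0.006,-0.013],[0,0,0],0],
    [[0,0.006,-0.013],[0,0,0],0],
    [[0.04,0.006,-0.013],[0,0,0],0],
    [[0.08,0.006,-0.013],[0,0,0],0],
    [[0.12,0.006,-0.013],[0,0,0],0],
    [[0.16,0.006,-0.013],[0,0,0],0],
    [[0.2,0.006,-0.013],[0,0,0],0],
    [[0.2,0.006,-0.013],[0,0,0],0],
  ],
)

```text
time: 26.6
tcp_pos: [0.5311, 0.0508, 0.089]
ee_rot: [-0.0, 1.0, -0.0, -0.001]
force: [-0.6, -0.1, -0.0]
width: 0.0197
```

Request:
step_arm(
  rows=[
    [[0.04,0,0],[0,0,0],0],
    [[0.08,0,0],[0,0,0],0],
    [[0.12,0,0],[0,0,0],0],
    [[0.16,0,0],[0,0,0],0],
    [[0.16,0,0],[0,0,0],0],
  ],
)

```text
time: 27.1
tcp_pos: [0.5469, 0.0514, 0.0889]
ee_rot: [-0.001, 1.0, 0.0, -0.001]
force: [0.6, 3.4, 0.1]
width: 0.0199
```

Request:
step_arm(
  rows=[
    [[0.04,0,0],[0,0,0],0],
    [[0.08,0,0],[0,0,0],0],
    [[0.11,0,0],[0,0,0],0],
    [[0.11,0,0],[0,0,0],0],
    [[0.11,0,0],[0,0,0],0],
  ],
)

```text
time: 27.6
tcp_pos: [0.5578, 0.0508, 0.089]
ee_rot: [-0.0, 1.0, -0.0, -0.001]
force: [0.3, 3.3, -1.2]
width: 0.0199
```

```bash
python3 - <<'E'
from w import *
im,P=look('w11',.098,.112,amin=80)
v,u=np.mgrid[:480,:640]
m=(P[...,2]>.08)&(P[...,2]<.095)&(u>280)&(u<345)&(P[...,0]>.608); print('beyond pin',m.sum(),P[m][:,0].max() if m.any() else '')
m=(im.max(-1)<45)&(P[...,2]>.093)&(P[...,2]<.104)&(u>290)&(u<345)&(P[...,0]<.585); print('block x',P[m][:,0].min(),P[m][:,0].max(),m.sum()) 
save('w11c',cv2.resize(im[20:320,200:440],(480,600)))
E
```

```text
tcp [0.5578 0.0508 0.089 ] yaw_y -90.01 tilt [-0.0011 -0.0009]
[376 145  18 137 925] c [0.6026 0.0243] size [0.0032 0.0598] ang 88.97 z 0.1068
[402 144 215   1 215] c [ 0.633 -0.028] size [0.   0.09] ang 0.07 z 0.102
[ 303  192   40   40 1190] c [0.6034 0.05  ] size [0.0174 0.0173] ang 45.99 z 0.1027
[304 276  36  52 797] c [0.5588 0.0508] size [0.0166 0.0265] ang 88.36 z 0.0984
[271 286  30  46 398] c [0.5611 0.0632] size [0.0213 0.0097] ang 36.36 z 0.1056
[341 286  30  46 393] c [0.5611 0.0386] size [0.0095 0.0209] ang 54.11 z 0.1056
beyond pin 1459 0.632868494570739
block x 0.5439343528486761 0.5736601975098409 2361
```

View pics/w11c.png

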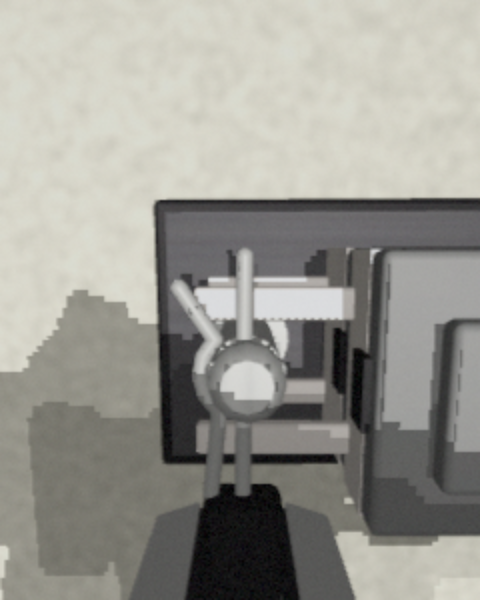

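The crop shows the straight leg through the pin and out beyond it, with the sprung leg's bulge around the shank. The hole is 45 mm ahead of the clip's origin. I'll let go gently.

Request:
step_arm(
  rows=[
    [[0,0,0],[0,0,0],0.4],
    [[0,0,0],[0,0,0],0.4],
    [[0,0,0],[0,0,0],0.4],
    [[0,0,0],[0,0,0],0.4],
    [[0,0,0],[0,0,0],0.4],
    [[0,0,-0.2],[0,0,0],0.4],
    [[0,0,-0.5],[0,0,0],0.4],
    [[0,0,-0.9],[0,0,0],0.4],
    [[0,0,-0.9],[0,0,0],0.4],
    [[0,0,-0.9],[0,0,0],0.4],
    [[0,0,-0.9],[0,0,0],0.4],
  ],
)

```text
time: 28.75
tcp_pos: [0.5572, 0.0509, 0.1781]
ee_rot: [-0.0, 1.0, -0.0, -0.001]
force: [-0.6, 0.6, -0.5]
width: 0.0373
```

```bash
python3 - <<'E'
from w import *
im,P=look('w12',.098,.135,amin=80)
v,u=np.mgrid[:480,:640]
m=(im.max(-1)<45)&(P[...,2]>.07)&(P[...,2]<.104)&(P[...,0]<.59)&(P[...,0]>.52)&(abs(P[...,1]-.05)<.02); q=P[m]; print('block',q.min(0),q.max(0),m.sum())
A=np.c_[q[:,0],np.ones(len(q))]; print('slope',np.linalg.lstsq(A,q[:,2],rcond=None)[0][0])
m=(P[...,2]>.08)&(P[...,2]<.115)&(abs(P[...,1]-.05)<.004)&(P[...,0]>.614)&(P[...,0]<.66); print('tip',P[m].max(0) if m.any() else '')
im=im[100:340,180:420]; a=cv2.resize(im,(600,600)); save('w12c',a)
E
```

```text
tcp [0.5572 0.0509 0.1781] yaw_y -90.0 tilt [-0.0026 -0.0009]
[  357   143   172    93 15053] c [ 0.6029 -0.0271] size [0.0601 0.106 ] ang 0.09 z 0.1156
[310 174  26  27 517] c [0.6034 0.0498] size [0.0173 0.0171] ang 45.54 z 0.1026
block [0.54435421 0.041687   0.0730183 ] [0.57526642 0.0607696  0.09328043] 1019
slope -0.03779386968001681
tip [0.63219576 0.05376027 0.09596397]
```

View pics/w12c.png

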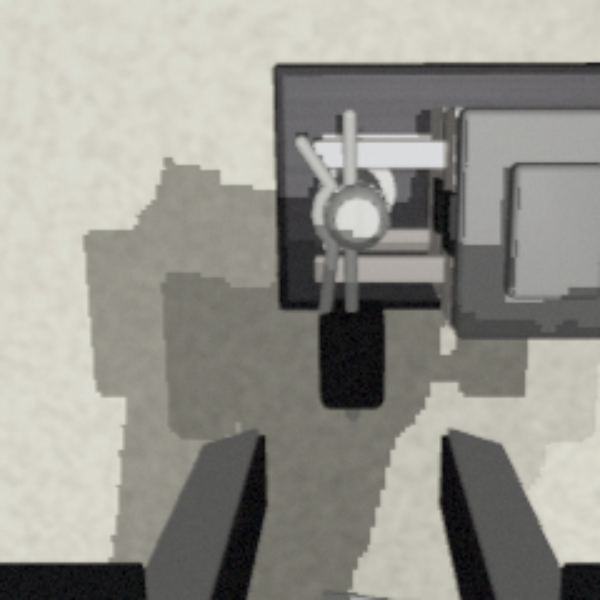

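The crop shows the clip hanging free in the pin: bulge round the shank, block at crop (352,358), fingers clear. I'll do one last bystander check and hand in.

```bash
python3 - <<'E'
from h import *
im,d,p=shot('side'); np.savez('/tmp/side',im=im,d=d,**{k:np.array(v) for k,v in p.items()})
E
sed "s/'scene',//" m.py | sed "s/in('side')/in('side',)/" > m2.py; python3 m2.py | cut -c1-150; python3 -c "
from h import *
s=r.state(); print(s['time'],s['force'],abs(s['qd']).max()); print(r.sign_off())"
```

```text
side table z 0.0005429302544787229
1 [373 107  30  39 881] c [0.723 0.576] size [0.109 0.015] ang 17.4 h [0.071 0.117 0.128] [7. 8. 9.]
2 [318 109  26  46 801] c [0.525 0.549] size [0.047 0.104] ang 48.6 h [0.068 0.118 0.128] [21. 11.  6.]
3 [ 423  143   33   48 1060] c [0.823 0.314] size [0.046 0.072] ang 63.6 h [0.075 0.121 0.128] [45. 45. 42.]
4 [ 449  186   79  104 3310] c [0.895 0.078] size [0.369 0.121] ang 85.9 h [0.037 0.1   0.101] [80. 79. 75.]
5 [383 188  17  18 169] c [0.684 0.247] size [0.043 0.042] ang 89.6 h [0.024 0.04  0.042] [121. 123. 122.]
25 [ 345  214   57   77 3049] c [ 0.594 -0.009] size [0.097 0.184] ang 8.5 h [0.079 0.118 0.127] [62. 62. 63.]
67 [269 267  15  33 282] c [ 0.378 -0.067] size [0.092 0.019] ang 82.1 h [0.018 0.02  0.022] [143. 116.  81.]
68 [ 526  326   55   57 2244] c [ 0.865 -0.302] size [0.072 0.071] ang 18.3 h [0.06  0.084 0.086] [64. 66. 66.]
69 [198 342  37  48 833] c [ 0.265 -0.27 ] size [0.09 0.04] ang 53.3 h [0.018 0.02  0.022] [102. 106. 108.]
70 [ 426  357   60   53 2502] c [ 0.689 -0.334] size [0.079 0.08 ] ang 0.1 h [0.044 0.046 0.046] [88. 90. 91.]
72 [166 435  20  45 535] c [ 0.253 -0.461] size [0.006 0.063] ang 0.5 h [0.06  0.08  0.081] [65. 49. 31.]
73 [230 439  81  41 736] c [ 0.383 -0.453] size [0.123 0.027] ang 30.9 h [0.019 0.032 0.033] [87. 89. 88.]
28.85 [-0.62780777 -0.29064806 -0.82296938] 0.0038662370021837074
the job is handed in; nothing more can be done
None
```

I stacked the deep case on the dock and the shallow case on top of it. I then pushed the smaller clip through the pin's hole, let go, and handed the job in at 28.9 s.

- **Cases:** Both measured seated, within about 1 mm sideways. Lid lug tops were at z 0.085 and 0.125 m (expected 0.086 and 0.126), and each fork is astride the pin.
- **Clip:** With the clip still held, the hole measured about 45 mm ahead of its origin, and about 44 mm after I let go. In the last picture the sprung leg is round the shank and the fingers are clear.
- **Bystanders:** The last side view puts the spatula, print, plain box and brush within about 2 mm of where they started.

I saw no failed or conflicting checks. I couldn't read the clip-leg angle, so the snap is judged only from the picture. My measure of the block's sag was too rough to use: the fit gave about 0.04 rad, against the stated 0.25. The hand-in gave no verdict.

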